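# Index the mitre fence one hole over

### The job

Set the mitre fence to its next angle: put the fingertips through the red pull ring so that they hook under its upper edge, lift the spring pin out of its hole, swing the fence arm to the very next hole on the side of the yellow dot, and let the pin drop fully home there. Do it gently, do not pinch or grip the ring, never let the pin into the hole with the blue dot, and leave the tin, the screwdriver and the offcut where they are.

Things in the scene. Friction and masses are not known exactly. Their poses are not given: they have to be found in the camera images.
- pivot (a point): On the fence arm's vertical pivot axis, at the top of the fixed green protractor plate (24 mm above the table). Frame: x from the middle index hole to the pivot, z up. The plate is round (200 mm radius) on the -x side, its sides cut straight at y = +-165 mm. On a 150 mm circle it has five 13 mm holes, 24 degrees (0.419 rad, 63 mm) apart; the arm starts in the middle one.
- fence_arm (a joint): Angle of the aluminium arm (rad, counter-clockwise from above positive): 0 = middle hole (starts within 0.006), +-0.419 the next holes, +-0.838 the outer ones. At a, the pin is at pivot-frame x = -150 cos a, y = -150 sin a (mm). Bar 38 mm wide, top 36 mm above the table; a wooden fence stands beyond the pivot. Swings with light friction (1 N at the pin), stays where left.
- index_pin (a joint): Lift of the round-nosed 10 mm spring pin (m): 0 = fully home, clear of the plate above about 0.014, upper stop at 0.034. The spring presses it down with 7 N at 0, 9.5 N at the stop. Let down between holes it rides on the plate at about 0.014 and drops in by itself when it comes over a hole.
- ring (a point): Centre of the red pull ring, rigid on the pin: inner diameter 52 mm, 6 mm bar, oiled (too slippery to pinch). Frame: x along the arm to the pivot, z up. It leans 42 degrees, top towards the pivot: straight through it is 0.74 x - 0.67 z. Closed fingers slanting down to the pivot 35 to 50 degrees from vertical pass through it and, raised, lift it by its upper bar; vertical ones slip out.
- pin_axis (a point): Point on the pin's vertical axis, 24 mm above the table while the pin is home; it moves with the pin. The ring's centre then is 92 mm above the table, 21 mm nearer to the pivot than this axis (129 mm from the pivot); the ring's top is at 116 mm. The boss below the ring is 27 mm wide, 62 mm high. Pivot-side of the ring there is free space down to the bar.
- yellow_dot: Yellow round sticker, 18 mm across, flat on the green plate; origin at its centre. It lies just outside one of the two holes next to the middle one, on the same line from the pivot, 178 mm from the pivot axis: the hole to go to.
- blue_dot: Blue round sticker, likewise 18 mm across, beside the opposite neighbouring hole: the wrong one.
- tin_mid (a point): Centre of a loose tin with a yellow label, 66 mm across and 95 mm high, standing beyond the wooden fence. Leave alone.
- driver: Loose screwdriver with a green handle, about 200 mm long and 26 mm high, lying on the table before the round edge of the plate, below the way to the ring; handle to its own -x. Leave alone.
- offcut_mid (a point): Centre of a loose timber offcut, 130 x 45 x 45 mm, lying on the table beside the plate, on the side away from the robot. Leave alone.

How it is judged:
On the way, in this order (a step that is already met when the one before it is completed fails the run):
1. the pin is lifted clear of the middle hole while the arm still stands there (value of joint index_pin above 0.012 m and value of joint fence_arm between -0.08 and 0.08 rad), for 0.1 s.
2. the pin has dropped home in the hole with the yellow dot (value of joint index_pin below 0.003 m and horizontal distance between pin_axis and yellow_dot below 0.031 m), for 0.2 s.
At the end, for the whole second after the job is handed in: The pin is home (within 3 mm) in the hole beside the yellow dot, the arm is at rest, and tin, screwdriver and offcut are within 15 mm of where they stood (all of step 2 and velocity of joint fence_arm between -0.05 and 0.05 rad/s and distance of each of tin_mid, driver, offcut_mid from where it was at the start of the episode below 0.015 m); the robot touches nothing.
It fails at once if the pin is let into the hole with the blue dot (value of joint index_pin below 0.005 m and horizontal distance between pin_axis and blue_dot below 0.031 m).
It fails at once if the ring is squeezed or the arm forced (the fingers press on it with more than 26 N in all) (contact force between the fingers and fence_arm above 26 N).
It fails at once if the tin is disturbed (distance of tin_mid from where it was at the start of the episode above 0.015 m).
It fails at once if the screwdriver is disturbed (distance of driver from where it was at the start of the episode above 0.015 m).
It fails at once if the offcut is disturbed (distance of offcut_mid from where it was at the start of the episode above 0.015 m).
It also fails if it takes over 54 s, if anything falls off the work surface, if the arm or the gripper's body presses on something with over 40 N, if the wrist force passes 120 N, or if a joint passes its speed limit or range.

### The arm

A 6-joint arm with a two-finger parallel gripper is mounted at the origin on the work surface. World frame = base frame: x ahead of the robot, y to its left, z up, the work surface at z = 0. Lengths are in m, angles in rad, forces in N, time in s.
With the tool pointing down it reaches from about 0.25 to 0.775 m from the base axis. Payload 4 kg.
Tool frame: the origin (TCP) lies on the centre line of the jaws, within the pads' length; the fingertips stand 14 mm ahead of it and the grasp point (between the pads) lies 5 mm behind it (robot.tcp_to_tips is the distance from the TCP to the fingertips, in m); z points along the fingers, y is the line along which they close (so a half turn about z gives the same grasp; the last joint's range is limited). The gripper opens to 94 mm and grips with 3 to 60 N. Pads are 16 mm wide; open, the fingers measure 119 mm over their backs; the gripper's body (75 mm by 177 mm) begins 78 mm behind the grasp point.
Start: joints at [1.002, 0.087, 1.371, -0, 1.684, -0.103], TCP at [0.247, 0.491, 0.22] pointing down, gripper open.
Joint ranges: [-3.1, 3.1], [-0.76, 2.03], [0.27, 2.55], [-1.08, 4.22], [0.17, 2.65], [-2.57, 2.57]. Speed limits (rad/s): [2.79, 2.79, 3.14, 3.14, 3.14, 3.14].

### API

Orientations are given as [roll, pitch, yaw] about the fixed x, y, z axes, in that order (R = Rz(yaw) Ry(pitch) Rx(roll)).
In Python, from bench import robot gives the robot as it stands.
- The arm moves only by the tool carry_out, never from a script. Its argument "increments" is a list of rows, each a list of 3 entries, a list of its own where there are three numbers: the closure in counts, from 0 (fully open) to 255 (shut), then the shift along the tool's x, y, z in mm, then the turn about the tool's z in degrees. In form: [[fingers, [dx, dy, dz], twist], ...]. A call has 1 to 8 rows; each row shifts and turns the commanded pose from where the row before left it, along the tool's axes as they then stand; what a row does not reach is not made up. A row lasts 1/10 s, in which the tool goes at most 50 mm and 8.59 degrees, less where a joint would pass 70% of its speed; a pose out of reach is approached as far as the arm can. A call with a gripper value outside its range is refused whole. The fingers move at their own pace and stop on an object; the grip force is fixed at half the most. Time passes only in rows, so rows that do not move let the fingers close. It gives the time, the measured TCP pose, the force, the opening and the grip force at its end, in the units of the state.
- robot.get_obs(): the state, without advancing time (a new reading comes with each control period).
- robot.snapshot(name): name is "scene" or "side" or "wrist"; returns the picture (400x640x3 uint8, blue, green, red); there is no depth.
- robot.get_calibration(name): a dict with "vfov" (degrees; the focal length in pixels is half the picture's height over the tangent of half this angle, whatever the lens; pixels are square), "cx", "cy" (the principal point, pixels), "k1" (the pictures are not rectified: a ray, as slopes to the right and down, at radius r is drawn at 1 + k1 r^2 times it, then the intrinsics apply), "T" (4x4, takes a point from camera to world coordinates). Camera axes: x right, y down, z forward; pixel columns grow to the right and rows downward; lengths in m; the calibration is good to about 2 mm. A picture is of the moment at which its call begins: read the wrist's pose just before it. get_calibration takes no time and is no camera call; for the wrist camera it gives the pose at the moment of the call.
- robot.close_job(): hands the job in; it is judged then, once.
The state is a dict: "time": time; "joint_positions": joint angles; "qvel": joint speeds; "joint_torque": joint torques, N m; "tool_pos": TCP position; "ee_rot": TCP orientation; "wrist_force": force on the tool from outside, world axes, zero at the start; "wrist_torque": the same for the moment, N m; "width": finger opening in m; "finger_force": force on a finger pad.
Only numpy, scipy, OpenCV 4.12 (cv2) and the standard library are available. Lean on these libraries where they do the work, as an engineer would, in place of code of your own. Each camera call takes 0.05 s, during which the arm holds its last target. There are 200 camera calls.

## Working session

There is one attempt and no reset: what is moved stays moved. The work goes in short steps, Python scripts to look and compute and a tool call to move; the robot and the scene stay as the last step left them, time stands still between calls to the robot, and variables do not carry over. Pictures are saved under pics/ and viewed, at most 10 in all, crops included, and the job is handed in when it is done.

Besides the shell and the picture viewer there is one more tool, called after "Call:" in YAML: its name, and indented under it one key for each argument. carry_out: Moves the arm, as the interface text tells. Its arguments: {"type":"object","properties":{"increments":{"type":"array","items":{"type":"array"}}},"required":["increments"]}

```bash
mkdir -p pics; ls; python3 - <<'E'
from bench import robot
import cv2,numpy as np
o=robot.get_obs(); print({k:np.round(v,3) for k,v in o.items()})
for n in("scene","side","wrist"):
    c=robot.get_calibration(n); print(n,c["vfov"],c["cx"],c["cy"],c["k1"],np.round(c["T"],4).tolist())
    cv2.imwrite(f"pics/{n}0.png",robot.snapshot(n))
a=[cv2.imread(f"pics/{n}0.png") for n in("scene","side")]
E
```

```text
pics
{'time': np.float64(0.0), 'joint_positions': array([ 1.002,  0.088,  1.372,  0.   ,  1.684, -0.103]), 'qvel': array([ 0.002, -0.002, -0.001, -0.002, -0.002,  0.001]), 'joint_torque': array([ 0.0000e+00, -3.4018e+01, -3.0242e+01,  7.2000e-02,  3.3000e-02,
       -0.0000e+00]), 'tool_pos': array([0.247, 0.491, 0.218]), 'ee_rot': array([-3.139, -0.   ,  2.676]), 'wrist_force': array([0.234, 0.078, 0.016]), 'wrist_torque': array([ 0.012, -0.028, -0.049]), 'finger_force': np.float64(0.0), 'width': np.float64(0.094)}
scene 53.441032173753 320.2955019842349 193.89606116260686 -0.03689801513857696 [[-0.8806, 0.3559, -0.3128, 0.924], [0.4735, 0.6367, -0.6087, 0.6673], [-0.0175, -0.6841, -0.7292, 0.7835], [0.0, 0.0, 0.0, 1.0]]
side 54.041454061802064 320.0174756483682 198.05054932141454 0.012989359995377495 [[0.8865, -0.2438, 0.3933, 0.2881], [-0.4628, -0.4742, 0.749, -0.6011], [0.0039, -0.846, -0.5332, 0.5765], [0.0, 0.0, 0.0, 1.0]]
wrist 64.50999292954371 324.9572214820539 202.33034939977549 -0.047477961705634654 [[0.4491, 0.8696, 0.2052, 0.1874], [0.8935, -0.4367, -0.1047, 0.5209], [-0.0015, 0.2304, -0.9731, 0.3834], [0.0, 0.0, 0.0, 1.0]]
```

View pics/scene0.png

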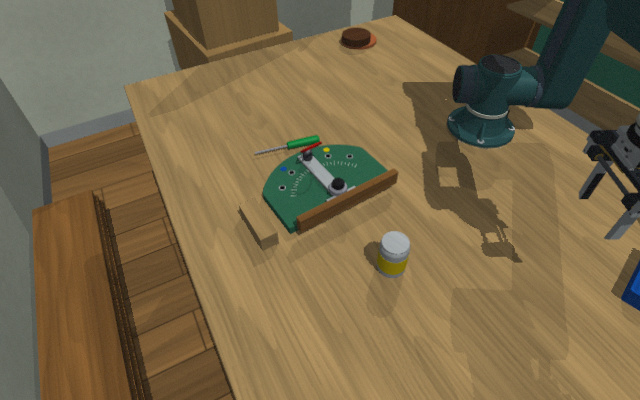

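View pics/side0.png

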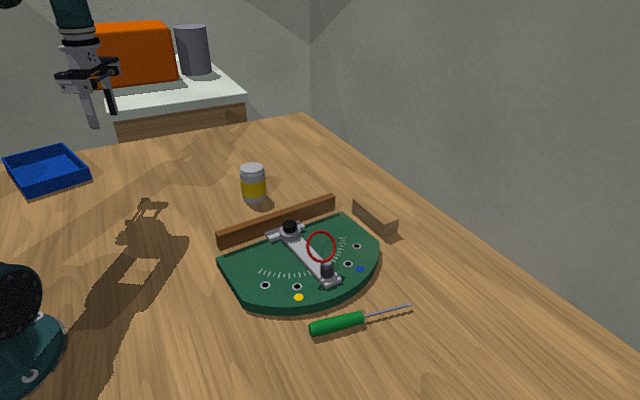

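The scene view shows the yellow dot at (326,150), the blue at (283,169), and the ring and pin near (308,152). The side view shows yellow (299,297), blue (360,269), ring (321,246), pin boss (327,270), and the driver from (310,330) to (410,307).

```bash
cat > h.py <<'E'
from bench import robot
import cv2,numpy as np
def ray(c,uv):
    f=200/np.tan(np.radians(c["vfov"])/2); d=(np.array(uv,float)-[c["cx"],c["cy"]])/f; s=d.copy()
    for _ in range(20): s=d/(1+c["k1"]*(s@s))
    T=np.array(c["T"]); return T[:3,3],T[:3,:3]@np.r_[s,1]
def onz(c,uv,z):
    o,d=ray(c,uv); return o+d*(z-o[2])/d[2]
def tri(rs):
    A=0;b=0
    for o,d in rs:
        d=d/np.linalg.norm(d);P=np.eye(3)-np.outer(d,d);A=A+P;b=b+P@o
    return np.linalg.solve(A,b)
def blobs(im,lo,hi,box,amin=5):
    m=cv2.inRange(cv2.cvtColor(im,cv2.COLOR_BGR2HSV),lo,hi)
    k=np.zeros_like(m);x0,y0,x1,y1=box;k[y0:y1,x0:x1]=m[y0:y1,x0:x1]
    n,l,s,c=cv2.connectedComponentsWithStats(k)
    return [(s[i,4],c[i].round(1),s[i,:4]) for i in np.argsort(-s[:,4]) if i>0 and s[i,4]>=amin],k
E
python3 - <<'E'
from h import *
B={"scene":(230,130,420,280),"side":(200,150,430,345)}
C={"yellow":((22,150,120),(35,255,255)),"blue":((100,150,80),(125,255,255)),"red":((0,150,60),(6,255,255)),"green":((55,180,60),(72,255,255))}
R=[]
for n in B:
    im=cv2.imread(f"pics/{n}0.png");c=robot.get_calibration(n)
    for k,(lo,hi) in C.items():
        bs,m=blobs(im,lo,hi,B[n])
        for a,u,bb in bs[:3]:
            print(n,k,a,u,bb,onz(c,u,{"red":.092,"green":.013}.get(k,.024)).round(4))
    # ring ellipse
    m=blobs(im,*C["red"],B[n])[1]
    cs=max(cv2.findContours(m,cv2.RETR_EXTERNAL,cv2.CHAIN_APPROX_NONE)[0],key=len)
    if len(cs)>5:
        e=cv2.fitEllipse(cs);print(n,"ring ell",e); R.append(ray(c,e[0]))
print("ring tri",tri(R))
c=robot.get_calibration("side")
print("driver tip,butt",onz(c,(411,307),.01),onz(c,(310,330),.013))
E
```

```text
scene yellow 132 [399.4 266.5] [392 258  17  16] [0.5492 0.3154 0.024 ]
scene yellow 25 [325.9 149.3] [323 147   7   5] [ 0.499  -0.1165  0.024 ]
scene blue 26 [283.  168.3] [280 166   7   5] [ 0.6428 -0.1042  0.024 ]
scene red 50 [311.2 146.2] [301 142  20  10] [ 0.5653 -0.077   0.092 ]
scene green 159 [302.6 141.7] [287 136  32  12] [ 0.5374 -0.1938  0.013 ]
scene ring ell ((311.2691650390625, 146.25331115722656), (2.5144147872924805, 20.476224899291992), 65.15603637695312)
side yellow 57 [298.1 296.8] [294 293  10   8] [ 0.4972 -0.1158  0.024 ]
side blue 46 [359.5 268.5] [355 266  10   6] [ 0.6421 -0.103   0.024 ]
side red 205 [321.  246.1] [306 230  30  33] [ 0.5663 -0.0764  0.092 ]
side green 643 [336.2 322.8] [309 311  55  25] [ 0.5358 -0.194   0.013 ]
side ring ell ((320.639404296875, 245.97349548339844), (28.259103775024414, 31.345149993896484), 164.2264862060547)
ring tri [ 0.56555284 -0.07623191  0.09250309]
driver tip,butt [ 0.68034062 -0.22417259  0.01      ] [ 0.487173   -0.18652532  0.013     ]
```

The points agree with the given sizes: the dots are 145 mm apart and the ring is at z 92.5 mm. The moves have no tilt axis, so I'll see what the arm does at the edge of its reach, pointing along the fence direction, well up in free space.

Call:
carry_out:
  increments:
    - [255,[32,25,-14],0]
    - [255,[32,25,-14],0]
    - [255,[32,25,-14],0]
    - [255,[32,25,-14],0]
    - [255,[32,25,-14],0]
    - [255,[32,25,-14],0]
    - [255,[32,25,-14],0]
    - [255,[32,25,-14],0]

```text
time: 0.95
tool_pos: [0.1062, 0.7786, 0.3252]
ee_rot: [3.134, -0.003, 2.676]
wrist_force: [6.0, 46.5, 78.4]
width: 0.0334
finger_force: 0.0
```

Call:
carry_out:
  increments:
    - [255,[0,0,0],0]
    - [255,[0,0,0],0]

```text
time: 1.15
tool_pos: [0.1068, 0.7777, 0.3222]
ee_rot: [3.14, -0.0, 2.676]
wrist_force: [0.4, -0.4, 1.4]
width: 0.0172
finger_force: 0.0
```

```bash
python3 - <<'E'
from h import *
o=robot.get_obs(); print({k:np.round(v,3) for k,v in o.items()})
a=robot.snapshot("scene");b=robot.snapshot("side")
cv2.imwrite("pics/p1.png",cv2.resize(np.vstack([a,b]),(480,600)))
E
```

```text
{'time': np.float64(1.15), 'joint_positions': array([ 1.362,  0.743,  0.277, -0.   ,  2.12 ,  0.257]), 'qvel': array([-0.027, -0.083, -0.101, -0.003,  0.005, -0.002]), 'joint_torque': array([ 1.2920e+00, -5.3996e+01, -2.6477e+01,  1.6900e-01, -2.7000e-02,
        8.0000e-03]), 'tool_pos': array([0.107, 0.778, 0.322]), 'ee_rot': array([ 3.14 , -0.   ,  2.676]), 'wrist_force': array([ 0.397, -0.379,  1.42 ]), 'wrist_torque': array([-0.022, -0.011, -0.038]), 'finger_force': np.float64(0.0), 'width': np.float64(0.017)}
```

View pics/p1.png

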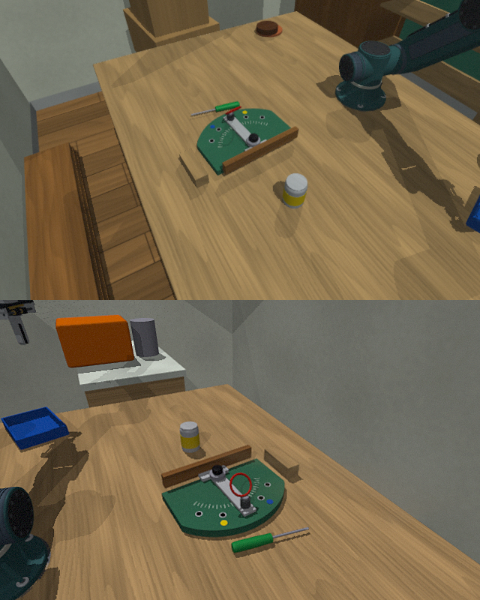

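The pictures show the scene untouched and the gripper high on the left; the force spike was the abrupt stop. Joint 3 is near its limit, so I'll push gently outward.

Call:
carry_out:
  increments:
    - [255,[1,2,0],0]
    - [255,[2,4,0],0]
    - [255,[3,6,0],0]
    - [255,[3,6,0],0]

```text
time: 1.65
tool_pos: [0.1059, 0.7861, 0.3203]
ee_rot: [3.122, -0.007, 2.675]
wrist_force: [0.5, -0.5, 0.6]
width: 0.0005
finger_force: 0.0
```

```bash
python3 - <<'E'
from h import *
o=robot.get_obs(); print({k:np.round(v,3) for k,v in o.items()})
E
```

```text
{'time': np.float64(1.65), 'joint_positions': array([1.365e+00, 7.480e-01, 2.740e-01, 1.000e-03, 2.099e+00, 2.610e-01]), 'qvel': array([ 0.017,  0.043,  0.   ,  0.002, -0.067,  0.014]), 'joint_torque': array([-1.3900e-01, -5.8386e+01, -3.1721e+01,  6.2000e-02, -2.2000e-02,
       -1.0000e-02]), 'tool_pos': array([0.106, 0.786, 0.32 ]), 'ee_rot': array([ 3.122, -0.007,  2.675]), 'wrist_force': array([ 0.476, -0.525,  0.58 ]), 'wrist_torque': array([-0.045, -0.016,  0.013]), 'finger_force': np.float64(0.0), 'width': np.float64(0.001)}
```

It does tilt outward. Continuing with a larger push.

Call:
carry_out:
  increments:
    - [255,[4,10,0],0]
    - [255,[6,15,0],0]
    - [255,[6,18,0],0]
    - [255,[6,18,0],0]
    - [255,[6,18,0],0]
    - [255,[6,18,0],0]
    - [255,[6,18,0],0]
    - [255,[4,10,0],0]

```text
time: 2.45
tool_pos: [0.112, 0.8379, 0.2769]
ee_rot: [3.051, -0.031, 2.677]
wrist_force: [0.3, -0.9, 0.4]
width: 0.0003
finger_force: 0.0
```

```bash
cat > s.py <<'E'
from h import *
from scipy.spatial.transform import Rotation as Ro
o=robot.get_obs(); R=Ro.from_euler('xyz',o["ee_rot"]).as_matrix()
z=R[:,2]
print("t",round(o["time"],2),"q",o["joint_positions"].round(3),"p",o["tool_pos"].round(4),"F",o["wrist_force"].round(1))
print("R",R.round(3).tolist(),"tilt",np.degrees(np.arccos(-z[2])).round(1),"az",np.degrees(np.arctan2(z[1],z[0])).round(1))
E
python3 s.py
```

```text
t 2.45 q [1.368 0.804 0.274 0.007 1.968 0.267] p [0.112  0.8379 0.2769] F [ 0.3 -0.9  0.4]
R [[-0.894, 0.449, 0.013], [0.448, 0.889, 0.095], [0.031, 0.09, -0.995]] tilt 5.5 az 82.3
```

Call:
carry_out:
  increments:
    - [255,[6,17,-12],0]
    - [255,[8,24,-18],0]
    - [255,[10,32,-24],0]
    - [255,[10,32,-24],0]
    - [255,[10,32,-24],0]
    - [255,[10,32,-24],0]
    - [255,[10,32,-24],0]
    - [255,[8,24,-18],0]

```text
time: 3.25
tool_pos: [0.1188, 0.8519, 0.3679]
ee_rot: [2.866, -0.093, 2.688]
wrist_force: [-0.2, 0.1, -0.9]
width: 0.0006
finger_force: 0.0
```

```bash
python3 s.py
```

```text
t 3.25 q [1.358 0.704 0.274 0.023 1.873 0.263] p [0.1188 0.8519 0.3679] F [-0.2  0.1 -0.9]
R [[-0.895, 0.444, 0.039], [0.436, 0.854, 0.284], [0.093, 0.271, -0.958]] tilt 16.7 az 82.2
```

Call:
carry_out:
  increments:
    - [255,[7,20,-10],0]
    - [255,[10,30,-15],0]
    - [255,[13,38,-19],0]
    - [255,[13,38,-19],0]
    - [255,[13,38,-19],0]
    - [255,[13,38,-19],0]
    - [255,[13,38,-19],0]
    - [255,[8,20,-10],0]

```text
time: 4.05
tool_pos: [0.1205, 0.8749, 0.4496]
ee_rot: [2.665, -0.155, 2.713]
wrist_force: [0.6, 0.1, -0.9]
width: 0.0004
finger_force: 0.0
```

```bash
python3 s.py
```

```text
t 4.05 q [1.355 0.63  0.274 0.038 1.739 0.267] p [0.1205 0.8749 0.4496] F [ 0.6  0.1 -0.9]
R [[-0.899, 0.434, 0.065], [0.41, 0.779, 0.474], [0.155, 0.453, -0.878]] tilt 28.6 az 82.2
```

Call:
carry_out:
  increments:
    - [255,[7,20,-5],0]
    - [255,[10,30,-8],0]
    - [255,[14,41,-10],0]
    - [255,[14,41,-10],0]
    - [255,[14,41,-10],0]
    - [255,[14,41,-10],0]
    - [255,[14,41,-10],0]
    - [255,[12,34,-8],0]

```text
time: 4.85
tool_pos: [0.1247, 0.908, 0.5227]
ee_rot: [2.451, -0.214, 2.753]
wrist_force: [-0.8, -0.2, 0.2]
width: 0.0006
finger_force: 0.0
```

```bash
python3 s.py
```

```text
t 4.85 q [1.353 0.586 0.274 0.053 1.565 0.268] p [0.1247 0.908  0.5227] F [-0.8 -0.2  0.2]
R [[-0.904, 0.418, 0.09], [0.37, 0.662, 0.651], [0.213, 0.622, -0.753]] tilt 41.1 az 82.2
```

Tilt is 41° at azimuth 82°, midway between the start (95°) and end (71°) arm directions. I'll fit a small kinematic model to the readings so far, to choose the twist and check joint ranges along the way.

```bash
cat > k.py <<'E'
import numpy as np
from scipy.optimize import least_squares
from scipy.spatial.transform import Rotation as Ro
D=[([1.002,.088,1.372,0,1.684,-.103],[.247,.491,.218]),([1.362,.743,.277,0,2.12,.257],[.107,.778,.322]),([1.365,.748,.274,.001,2.099,.261],[.106,.786,.320]),
([1.368,.804,.274,.007,1.968,.267],[.112,.8379,.2769]),([1.358,.704,.274,.023,1.873,.263],[.1188,.8519,.3679]),([1.355,.63,.274,.038,1.739,.267],[.1205,.8749,.4496]),([1.353,.586,.274,.053,1.565,.268],[.1247,.908,.5227])]
E=lambda s,a:Ro.from_euler(s,a)
def fk(q,p,s4=1,c=0):
    h,a,b,L,e=p
    A=E('z',q[0])*E('y',q[1]); B=A*E('y',q[2]); W=B*E('z',s4*q[3])*E('y',q[4])*E('z',q[5]+c)
    return np.array([0,0,h])+A.apply([0,0,a])+B.apply([e,0,b])+W.apply([0,0,L]),W
R=np.array([[-0.904,0.418,0.09],[0.37,0.662,0.651],[0.213,0.622,-0.753]])
best=None
for s4 in(1,-1):
    W=fk(D[-1][0],[0]*5,s4)[1].as_matrix()
    M=W.T@R; c=np.arctan2(M[1,0],M[0,0]); print("s4",s4,"const",c,"resid",abs(M[2,2]))
f=least_squares(lambda p:np.ravel([fk(q,p)[0]-t for q,t in D]),[.2,.4,.4,.2,0],x_scale=.1); P=f.x
S4=1;CC=np.arctan2(*( (fk(D[-1][0],P)[1].as_matrix().T@R)[[1,0],[0,0]]))
def ik(t,Rt,q0):
    def g(q):
        x,W=fk(q,P,S4,CC); return np.r_[(x-t)*5,(W.inv()*Ro.from_matrix(Rt)).as_rotvec()]
    return least_squares(g,q0,bounds=([-3.1,-.76,.27,-1.08,.17,-2.57],[3.1,2.03,2.55,4.22,2.65,2.57]))
if __name__=="__main__":
    print("P",P,"err mm",np.abs(f.fun).max()*1e3)
    for s4 in (1,-1):
        print(s4,[np.degrees((Ro.from_matrix(R).inv()*fk(D[-1][0],P,s4,CC)[1]).magnitude()).round(2)])
    ring=np.array([.566,-.0763,.0925])
    for tw in (-19,71,-109,161):
        Rt=R@E('z',np.radians(tw)).as_matrix(); z=R[:,2]
        q=np.array(D[-1][0]);q[2]=.3;out=[]
        a=np.array(D[-1][1]); way=[np.array([.25,.6,.42]),np.array([.4,.3,.35]),np.array([.53,-.2,.3]),ring-.05*z,ring+.005*z,ring+.005*z+[-.055,0,.03]]
        for t in way:
            s=ik(t,Rt,q); q=s.x; out.append((q.round(2).tolist(),round(s.cost,5)))
        print("tw",tw,"y",Rt[:,1].round(2)); [print("  ",x) for x in out]
E
python3 k.py
```

```text
s4 1 const 1.5707819330808084 resid 0.999454634682064
s4 -1 const 1.5728549771022375 resid 0.9938612596398727
P [0.11945331 0.46914962 0.50906446 0.37244158 0.0465858 ] err mm 55.62008327483377
1 [np.float64(0.04)]
-1 [np.float64(6.09)]
tw -19 y [0.1  0.75 0.66]
   ([1.03, -0.17, 1.41, 0.28, 1.23, -0.41], np.float64(0.0))
   ([0.16, -0.29, 1.65, 0.68, 1.55, -1.21], np.float64(0.0))
   ([-0.73, 0.34, 1.11, 0.66, 2.05, -1.96], np.float64(0.0))
   ([-0.59, 0.32, 1.47, 0.64, 1.69, -2.06], np.float64(0.0))
   ([-0.53, 0.32, 1.55, 0.65, 1.59, -2.07], np.float64(0.0))
   ([-0.58, 0.2, 1.64, 0.64, 1.65, -2.08], np.float64(0.0))
tw 71 y [ 0.99 -0.13  0.  ]
   ([1.03, -0.17, 1.41, 0.28, 1.23, 1.16], np.float64(0.0))
   ([0.16, -0.29, 1.65, 0.68, 1.55, 0.36], np.float64(0.0))
   ([-0.73, 0.34, 1.11, 0.66, 2.05, -0.39], np.float64(0.0))
   ([-0.59, 0.32, 1.47, 0.64, 1.69, -0.48], np.float64(0.0))
   ([-0.53, 0.32, 1.55, 0.65, 1.59, -0.5], np.float64(0.0))
   ([-0.58, 0.2, 1.64, 0.64, 1.65, -0.51], np.float64(0.0))
tw -109 y [-0.99  0.13 -0.  ]
   ([1.03, -0.17, 1.41, 0.28, 1.23, -1.98], np.float64(0.0))
   ([0.26, -0.31, 1.62, 0.56, 1.51, -2.57], np.float64(0.01081))
   ([-0.64, 0.9, 0.27, 1.11, 2.6, -2.57], np.float64(0.27758))
   ([-0.44, 1.11, 0.27, 0.91, 2.53, -2.57], np.float64(0.53432))
   ([-0.38, 1.16, 0.27, 0.85, 2.5, -2.57], np.float64(0.5975))
   ([-0.39, 1.13, 0.27, 0.9, 2.6, -2.57], np.float64(0.724))
tw 161 y [-0.1  -0.75 -0.66]
   ([0.95, -0.17, 1.44, 0.4, 1.23, 2.57], np.float64(0.00464))
   ([0.16, -0.29, 1.65, 0.68, 1.55, 1.93], np.float64(0.0))
   ([-0.73, 0.34, 1.11, 0.66, 2.05, 1.18], np.float64(0.0))
   ([-0.59, 0.32, 1.47, 0.64, 1.69, 1.09], np.float64(0.0))
   ([-0.53, 0.32, 1.55, 0.65, 1.59, 1.07], np.float64(0.0))
   ([-0.58, 0.2, 1.64, 0.64, 1.65, 1.06], np.float64(0.0))
```

Call:
carry_out:
  increments:
    - [255,[0,0,-4],4]
    - [255,[0,0,-8],8]
    - [255,[0,0,-10],8]
    - [255,[0,0,-10],8]
    - [255,[0,0,-10],8]
    - [255,[0,0,-10],8]
    - [255,[0,0,-8],8]
    - [255,[0,0,-4],8]

```text
time: 5.65
tool_pos: [0.1185, 0.864, 0.5697]
ee_rot: [2.979, -0.704, 1.683]
wrist_force: [0.1, -0.5, -0.1]
width: 0.0005
finger_force: 0.0
```

Call:
carry_out:
  increments:
    - [255,[0,0,0],8]
    - [255,[0,0,0],3]
    - [255,[0,0,0],0]

```text
time: 5.95
tool_pos: [0.1187, 0.8646, 0.5685]
ee_rot: [3.14, -0.718, 1.437]
wrist_force: [-0.6, 0.7, -0.3]
width: 0.0003
finger_force: 0.0
```

```bash
cat >> s.py <<'E'
import sys
t=[float(v) for v in sys.argv[1:]]
for i in range(0,len(t),3):
    w=np.array(t[i:i+3]); prev=o["tool_pos"] if i==0 else np.array(t[i-3:i]); print("to",w,"tool shift mm",(R.T@(w-prev)*1000).round(1))
E
python3 s.py .25 .65 .42  .42 .3 .36  .52 -.10 .30
```

```text
t 5.95 q [1.347 0.518 0.274 0.057 1.634 1.506] p [0.1187 0.8646 0.5685] F [-0.6  0.7 -0.3]
R [[0.1, 0.991, 0.089], [0.747, -0.134, 0.652], [0.658, 0.002, -0.753]] tilt 41.1 az 82.2
to [0.25 0.65 0.42] tool shift mm [-244.7  158.7  -16.2]
to [0.42 0.3  0.36] tool shift mm [-283.7  215.4 -167.6]
to [ 0.52 -0.1   0.3 ] tool shift mm [-328.1  152.7 -206.5]
```

Call:
carry_out:
  increments:
    - [255,[-9,6,0],0]
    - [255,[-20,13,-1],0]
    - [255,[-35,23,-2],0]
    - [255,[-35,23,-2],0]
    - [255,[-35,23,-2],0]
    - [255,[-35,23,-3],0]
    - [255,[-35,23,-4],0]
    - [255,[-35,23,-10],0]

```text
time: 6.75
tool_pos: [0.2485, 0.6478, 0.4273]
ee_rot: [3.139, -0.715, 1.439]
wrist_force: [0.3, -0.6, -0.9]
width: 0.0007
finger_force: 0.0
```

Call:
carry_out:
  increments:
    - [255,[-32,24,-18],0]
    - [255,[-32,24,-18],0]
    - [255,[-32,24,-18],0]
    - [255,[-32,24,-18],0]
    - [255,[-32,24,-18],0]
    - [255,[-32,24,-18],0]
    - [255,[-32,24,-18],0]
    - [255,[-20,15,-11],0]

```text
time: 7.55
tool_pos: [0.3939, 0.3508, 0.3721]
ee_rot: [3.137, -0.716, 1.437]
wrist_force: [0.4, -0.8, 0.4]
width: 0.0007
finger_force: 0.0
```

```bash
python3 s.py .52 -.12 .30
```

```text
t 7.55 q [ 0.202 -0.285  1.573  0.666  1.569  0.435] p [0.3939 0.3508 0.3721] F [ 0.4 -0.8  0.4]
R [[0.101, 0.991, 0.092], [0.748, -0.137, 0.65], [0.656, 0.004, -0.754]] tilt 41.0 az 81.9
to [ 0.52 -0.12  0.3 ] tool shift mm [-386.6  188.9 -239.9]
```

Call:
carry_out:
  increments:
    - [255,[-16,8,-10],0]
    - [255,[-32,16,-20],0]
    - [255,[-32,16,-20],0]
    - [255,[-32,16,-20],0]
    - [255,[-32,16,-20],0]
    - [255,[-32,16,-20],0]
    - [255,[-32,16,-20],0]
    - [255,[-32,16,-20],0]

```text
time: 8.35
tool_pos: [0.4745, 0.0583, 0.3283]
ee_rot: [3.136, -0.716, 1.44]
wrist_force: [1.1, 0.8, 0.3]
width: 0.0004
finger_force: 0.0
```

Call:
carry_out:
  increments:
    - [255,[-32,16,-20],0]
    - [255,[-32,16,-20],0]
    - [255,[-32,16,-20],0]
    - [255,[-32,14,-20],0]
    - [255,[-18,7,-10],0]
    - [255,[0,0,0],0]

```text
time: 8.95
tool_pos: [0.5204, -0.1195, 0.2985]
ee_rot: [3.141, -0.716, 1.433]
wrist_force: [1.5, -0.2, 0.1]
width: 0.0006
finger_force: 0.0
```

```bash
python3 s.py .5607 -.1137 .1361  .5667 -.0715 .0871
```

```text
t 8.95 q [-0.7    0.19   1.263  0.666  2.022 -0.366] p [ 0.5204 -0.1195  0.2985] F [ 1.5 -0.2  0.1]
R [[0.104, 0.99, 0.091], [0.747, -0.138, 0.65], [0.657, 0.0, -0.754]] tilt 41.0 az 82.1
to [ 0.5607 -0.1137  0.1361] tool shift mm [-98.1  39.1 129.9]
to [ 0.5667 -0.0715  0.0871] tool shift mm [-0.   0.1 64.9]
```

Call:
carry_out:
  increments:
    - [255,[-12,5,4],0]
    - [255,[-24,9,8],0]
    - [255,[-26,10,16],0]
    - [255,[-22,9,26],0]
    - [255,[-14,6,30],0]
    - [255,[0,0,30],0]
    - [255,[0,0,16],0]
    - [255,[0,0,0],0]

```text
time: 9.75
tool_pos: [0.5592, -0.1082, 0.1365]
ee_rot: [-3.14, -0.718, 1.438]
wrist_force: [-0.3, -0.0, -0.3]
width: 0.0004
finger_force: 0.0
```

```bash
python3 s.py .5667 -.0715 .0871; python3 - <<'E'
from h import *
w=robot.snapshot("wrist");cw=robot.get_calibration("wrist")
s=robot.snapshot("side");c=robot.get_calibration("side")
cv2.imwrite("pics/p2.png",np.vstack([cv2.resize(w,(480,300)),cv2.resize(s[180:320,230:454],(480,300),interpolation=2)]))
E
```

```text
t 9.75 q [-0.644  0.333  1.415  0.622  1.758 -0.508] p [ 0.5592 -0.1082  0.1365] F [-0.3 -0.  -0.3]
R [[0.1, 0.991, 0.085], [0.747, -0.131, 0.652], [0.658, -0.001, -0.753]] tilt 41.1 az 82.5
to [ 0.5667 -0.0715  0.0871] tool shift mm [-4.4  2.7 61.7]
```

View pics/p2.png

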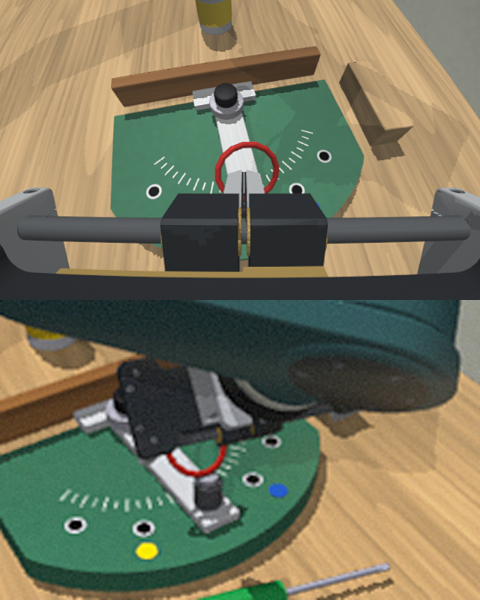

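The wrist view (top) shows the closed fingers at column 245 aimed at the ring centred at about (247,167). The side view shows them just above the ring. Inserting slowly.

Call:
carry_out:
  increments:
    - [255,[-4,3,0],0]
    - [255,[0,0,8],0]
    - [255,[0,0,10],0]
    - [255,[0,0,10],0]
    - [255,[0,0,10],0]
    - [255,[0,0,10],0]
    - [255,[0,0,8],0]
    - [255,[0,0,4],0]

```text
time: 10.65
tool_pos: [0.5678, -0.0741, 0.089]
ee_rot: [3.142, -0.717, 1.437]
wrist_force: [0.3, 0.6, -0.3]
width: 0.0003
finger_force: 0.0
```

Call:
carry_out:
  increments:
    - [255,[0,0,4],0]
    - [255,[0,0,2],0]
    - [255,[0,0,0],0]

```text
time: 10.95
tool_pos: [0.5687, -0.0712, 0.0854]
ee_rot: [3.14, -0.716, 1.437]
wrist_force: [-0.3, 0.3, 0.2]
width: 0.0006
finger_force: 0.0
```

```bash
python3 s.py .566 -.0691 .104
```

```text
t 10.95 q [-0.587  0.356  1.494  0.634  1.638 -0.523] p [ 0.5687 -0.0712  0.0854] F [-0.3  0.3  0.2]
R [[0.1, 0.991, 0.089], [0.748, -0.134, 0.65], [0.657, 0.001, -0.754]] tilt 41.0 az 82.2
to [ 0.566  -0.0691  0.104 ] tool shift mm [ 13.5  -2.9 -12.9]
```

Call:
carry_out:
  increments:
    - [255,[0,-1,3],0]
    - [255,[2,-2,3],0]
    - [255,[4,0,0],0]
    - [255,[4,0,0],0]
    - [255,[2,0,0],0]
    - [255,[1,0,0],0]
    - [255,[0,0,0],0]

```text
time: 11.65
tool_pos: [0.5678, -0.0582, 0.089]
ee_rot: [3.139, -0.714, 1.437]
wrist_force: [1.8, -4.3, -3.7]
width: 0.0003
finger_force: 2.8
```

Call:
carry_out:
  increments:
    - [255,[2,0,0],0]
    - [255,[2,0,0],0]
    - [255,[0,0,0],0]

```text
time: 11.95
tool_pos: [0.5681, -0.0576, 0.0899]
ee_rot: [3.139, -0.709, 1.434]
wrist_force: [0.4, -10.7, -7.2]
width: 0.0004
finger_force: 6.5
```

Contact with the upper bar. Now lift straight up in small steps.

Call:
carry_out:
  increments:
    - [255,[1,0,-1.2],0]
    - [255,[1.3,0,-1.5],0]
    - [255,[1.3,0,-1.5],0]
    - [255,[1.3,0,-1.5],0]
    - [255,[0,0,0],0]

```text
time: 12.45
tool_pos: [0.5679, -0.0576, 0.0972]
ee_rot: [3.141, -0.709, 1.433]
wrist_force: [1.7, -9.5, -8.1]
width: 0.0005
finger_force: 6.7
```

Call:
carry_out:
  increments:
    - [255,[1.3,0,-1.5],0]
    - [255,[1.3,0,-1.5],0]
    - [255,[1.3,0,-1.5],0]
    - [255,[1.3,0,-1.5],0]
    - [255,[1.3,0,-1.5],0]
    - [255,[1.3,0,-1.5],0]
    - [255,[1.3,0,-1.5],0]
    - [255,[0,0,0],0]

```text
time: 13.25
tool_pos: [0.5677, -0.0576, 0.1107]
ee_rot: [3.142, -0.709, 1.432]
wrist_force: [1.7, -9.6, -10.0]
width: 0.0006
finger_force: 7.0
```

```bash
python3 s.py; python3 - <<'E'
from h import *
w=robot.snapshot("wrist");s=robot.snapshot("side")
cv2.imwrite("pics/p3.png",np.vstack([cv2.resize(w,(480,300)),cv2.resize(s[180:320,230:454],(480,300),interpolation=2)]))
E
```

```text
t 13.25 q [-0.566  0.312  1.492  0.637  1.658 -0.477] p [ 0.5677 -0.0576  0.1107] F [  1.7  -9.6 -10. ]
R [[0.105, 0.99, 0.09], [0.752, -0.138, 0.645], [0.651, 0.0, -0.759]] tilt 40.6 az 82.1
```

View pics/p3.png

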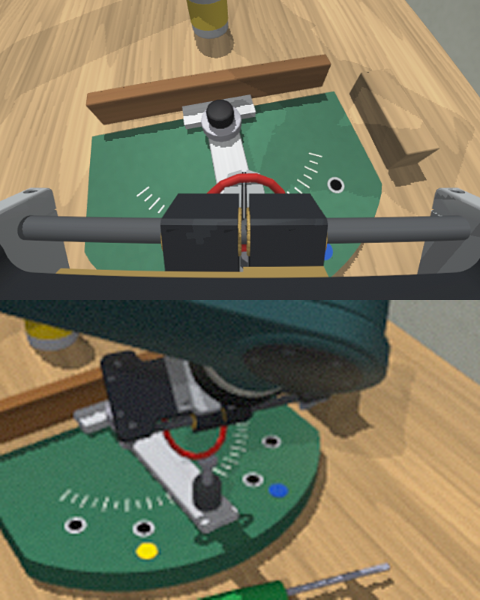

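The side view shows the pin stem clear above the boss, raised about 20 mm with the arm still in the middle. Force is about 14 N and steady. Swinging towards yellow along the arc.

Call:
carry_out:
  increments:
    - [255,[-0.2,-2,-0.2],0]
    - [255,[-0.3,-3,-0.3],0]
    - [255,[-0.4,-3.5,-0.3],0]
    - [255,[-0.4,-3.5,-0.3],0]
    - [255,[-0.4,-3.5,-0.3],0]
    - [255,[-0.4,-3.5,-0.3],0]
    - [255,[0,0,0],0]

```text
time: 14.05
tool_pos: [0.5474, -0.0574, 0.1101]
ee_rot: [-3.139, -0.709, 1.431]
wrist_force: [-0.2, -10.2, -9.9]
width: 0.0004
finger_force: 7.6
```

Call:
carry_out:
  increments:
    - [255,[0,-3,0],0]
    - [255,[0,-3.5,0],0]
    - [255,[0,-3.5,0],0]
    - [255,[0,-3.5,0],0]
    - [255,[0,-3,0],0]
    - [255,[0,0,0],0]

```text
time: 14.65
tool_pos: [0.5309, -0.0553, 0.1101]
ee_rot: [-3.138, -0.709, 1.431]
wrist_force: [-1.4, -10.7, -8.9]
width: 0.0004
finger_force: 7.7
```

```bash
python3 s.py; python3 - <<'E'
from h import *
w=robot.snapshot("wrist");s=robot.snapshot("side")
cv2.imwrite("pics/p4.png",np.vstack([cv2.resize(w,(480,300)),cv2.resize(s[180:320,230:454],(480,300),interpolation=2)]))
E
```

```text
t 14.65 q [-0.597  0.246  1.578  0.625  1.662 -0.511] p [ 0.5309 -0.0553  0.1101] F [ -1.4 -10.7  -8.9]
R [[0.106, 0.991, 0.087], [0.752, -0.137, 0.645], [0.651, -0.003, -0.759]] tilt 40.6 az 82.3
```

View pics/p4.png

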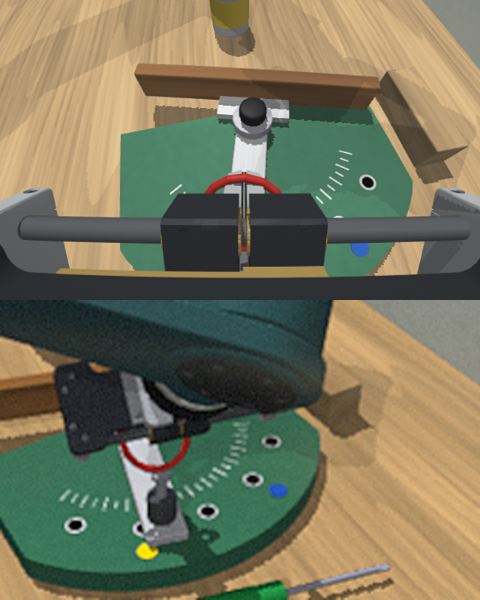

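The side view shows the arm just short of the yellow hole, with the hole still partly visible left of the boss (162,505). Measuring the arm angle from the boss top.

```bash
python3 - <<'E'
from h import *
c=robot.get_calibration("side");pv=np.array([.5563,.0522])
for n in("p3","p4"):
    im=cv2.imread(f"pics/{n}.png")[300:]; g=im.max(2)
    m=np.uint8(g<75)*255; m[:150]=0; m[245:]=0
    m=cv2.morphologyEx(m,cv2.MORPH_OPEN,np.ones((9,9)))
    N,l,s,ce=cv2.connectedComponentsWithStats(m)
    for i in range(1,N):
        if 200<s[i,4]<3000 and 100<s[i,0]<260:
            u=ce[i]*224/480+[230,180]; p=onz(c,u,.050)[:2]-pv
            print(n,s[i],ce[i].round(1),p.round(3),np.hypot(*p).round(3),np.degrees(np.arctan2(p[1],p[0])).round(1))
E
```

```text
p3 [194 181  27  30 721] [207.1 195.4] [ 0.008 -0.156] 0.156 -86.9
p3 [214 223  35  22 602] [231.1 234.6] [ 0.004 -0.208] 0.208 -89.0
p3 [258 222  28  23 383] [271.7 233.6] [ 0.035 -0.223] 0.226 -81.1
p4 [148 191  29  35 741] [163.3 209.6] [-0.035 -0.154] 0.158 -102.8
p4 [258 221  30  24 420] [272.7 233. ] [ 0.036 -0.223] 0.226 -80.8
```

Call:
carry_out:
  increments:
    - [255,[0.3,-2,0.3],0]
    - [255,[0.4,-3,0.4],0]
    - [255,[0.4,-3,0.4],0]
    - [255,[0.2,-1,0.2],0]
    - [255,[0,0,0],0]

```text
time: 15.25
tool_pos: [0.5223, -0.0532, 0.1097]
ee_rot: [-3.138, -0.707, 1.43]
wrist_force: [-1.4, -13.1, -8.7]
width: 0.0005
finger_force: 8.6
```

Call:
carry_out:
  increments:
    - [255,[-1.3,0,1.5],0]
    - [255,[-1.3,0,1.5],0]
    - [255,[-1.3,0,1.5],0]
    - [255,[-1.3,0,1.5],0]
    - [255,[-1.3,0,1.5],0]
    - [255,[0,0,0],0]

```text
time: 15.85
tool_pos: [0.5222, -0.0515, 0.1012]
ee_rot: [-3.138, -0.711, 1.432]
wrist_force: [-4.1, -9.4, -5.3]
width: 0.0003
finger_force: 5.8
```

```bash
cat > a.py <<'E'
from h import *
import sys
c=robot.get_calibration("side");pv=np.array([.5563,.0522])
s=robot.snapshot("side"); im=cv2.resize(s[180:320,230:454],(480,300),interpolation=2)
cv2.imwrite(f"pics/{sys.argv[1]}.png",im)
m=np.uint8(im.max(2)<75)*255; m[:150]=0; m[260:]=0
m=cv2.morphologyEx(m,cv2.MORPH_OPEN,np.ones((9,9)))
N,l,st,ce=cv2.connectedComponentsWithStats(m)
for i in range(1,N):
    if 200<st[i,4]<3000 and 100<st[i,0]<230:
        p=onz(c,ce[i]*224/480+[230,180],.050)[:2]-pv
        print(st[i],p.round(3),np.degrees(np.arctan2(p[1],p[0])).round(1))
E
python3 a.py b1; python3 s.py
```

```text
[136 197  29  30 709] [-0.046 -0.152] -106.9
[228 221  60  39 903] [ 0.02  -0.226] -85.1
[163 228  36  32 762] [-0.04  -0.201] -101.2
t 15.9 q [-0.601  0.237  1.609  0.624  1.648 -0.528] p [ 0.5222 -0.0515  0.1013] F [-3.6 -8.3 -5.4]
R [[0.104, 0.991, 0.087], [0.75, -0.136, 0.647], [0.653, -0.003, -0.758]] tilt 40.7 az 82.4
```

Call:
carry_out:
  increments:
    - [255,[-1.4,0,0.6],0]
    - [255,[-1.4,0,0.6],0]
    - [255,[-1.4,0,0.6],0]
    - [255,[0,0,0],0]

```text
time: 16.3
tool_pos: [0.5229, -0.0509, 0.099]
ee_rot: [-3.142, -0.717, 1.436]
wrist_force: [-2.4, -2.3, -1.9]
width: 0.0003
finger_force: 1.8
```

Call:
carry_out:
  increments:
    - [255,[-1.3,-1,0.8],0]
    - [255,[-1,-2,0.4],0]
    - [255,[0.2,-2,0.3],0]
    - [255,[0.2,-2,0.3],0]
    - [255,[0,0,0],0]

```text
time: 16.8
tool_pos: [0.5153, -0.0515, 0.0943]
ee_rot: [-3.14, -0.712, 1.434]
wrist_force: [-1.5, -5.4, -7.8]
width: 0.0004
finger_force: 5.0
```

```bash
python3 a.py b2; python3 s.py
```

```text
[133 150  24  11 246] [-0.019 -0.078] -103.5
[129 197  28  31 694] [-0.052 -0.15 ] -109.3
[228 221  60  39 902] [ 0.02  -0.226] -85.0
[160 226  29  34 708] [-0.046 -0.197] -103.1
t 16.85 q [-0.609  0.232  1.631  0.622  1.639 -0.545] p [ 0.5153 -0.0515  0.0944] F [-1.1 -4.7 -7.3]
R [[0.103, 0.991, 0.087], [0.75, -0.135, 0.648], [0.654, -0.002, -0.757]] tilt 40.8 az 82.3
```

The ring hangs on the fingers again at a lower height, so the pin has probably entered the hole. Lowering the rest.

Call:
carry_out:
  increments:
    - [255,[-1.5,0,1],0]
    - [255,[-1.5,0,1],0]
    - [255,[-2,0,1],0]
    - [255,[-2,0,0],0]
    - [255,[-2,0,0],0]
    - [255,[-2,0,0],0]
    - [255,[0,0,0],0]

```text
time: 17.55
tool_pos: [0.5163, -0.0564, 0.088]
ee_rot: [3.137, -0.717, 1.439]
wrist_force: [-0.8, -0.0, 0.2]
width: 0.0003
finger_force: 0.0
```

```bash
python3 a.py b3; python3 s.py
```

```text
[137 150  57  22 810] [-0.003 -0.094] -92.0
[129 201  28  27 631] [-0.053 -0.152] -109.4
[228 221  60  39 904] [ 0.02  -0.226] -85.0
[160 226  31  34 717] [-0.045 -0.198] -102.9
t 17.6 q [-0.618  0.246  1.631  0.624  1.633 -0.564] p [ 0.5162 -0.0564  0.0879] F [ 0.  -0.1 -1.1]
R [[0.099, 0.991, 0.09], [0.747, -0.134, 0.651], [0.657, 0.003, -0.754]] tilt 41.1 az 82.1
```

View pics/b3.png

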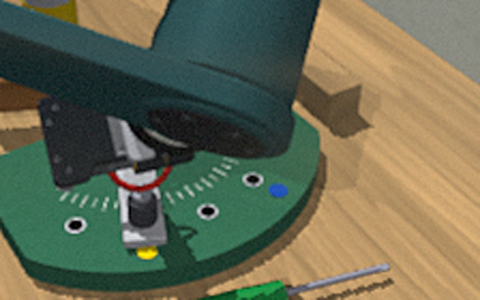

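No force left and the boss sits at the yellow dot's hole. I'll centre the fingers in the ring, withdraw along their axis, and check.

Call:
carry_out:
  increments:
    - [255,[-3,0,0],0]
    - [255,[-3,0,0],0]
    - [255,[0,0,-5],0]
    - [255,[0,0,-10],0]
    - [255,[0,0,-12],0]
    - [255,[0,0,-12],0]
    - [255,[0,0,-12],0]
    - [255,[0,0,-15],0]

```text
time: 18.4
tool_pos: [0.509, -0.1049, 0.1339]
ee_rot: [3.14, -0.716, 1.437]
wrist_force: [-0.3, -0.1, -0.4]
width: 0.0001
finger_force: 0.0
```

Call:
carry_out:
  increments:
    - [255,[0,0,-25],0]
    - [255,[0,0,-35],0]
    - [255,[0,0,-40],0]
    - [255,[0,0,-40],0]
    - [255,[0,0,-35],0]
    - [255,[0,0,-20],0]
    - [255,[0,0,-5],0]
    - [255,[0,0,0],0]

```text
time: 19.2
tool_pos: [0.4912, -0.2349, 0.2843]
ee_rot: [3.139, -0.715, 1.437]
wrist_force: [0.5, 0.6, -0.4]
width: 0.0003
finger_force: 0.0
```

```bash
python3 s.py; python3 - <<'E'
from h import *
n=["scene","side","wrist"];im={}
R=[]
for k in n:
    im[k]=robot.snapshot(k)
B={"scene":(230,130,420,280),"side":(200,150,430,345)}
C={"yellow":((22,150,120),(35,255,255)),"red":((0,150,60),(6,255,255)),"green":((55,180,60),(72,255,255))}
for k in B:
    c=robot.get_calibration(k)
    for q,(lo,hi) in C.items():
        for a,u,bb in blobs(im[k],lo,hi,B[k])[0][:2]: print(k,q,a,u,bb,onz(c,u,{"red":.092,"green":.013}.get(q,.024)).round(4))
    m=blobs(im[k],*C["red"],B[k])[1]
    p=np.argwhere(m)[:,::-1].astype(np.float32)
    if len(p)>5:
        e=cv2.minAreaRect(p);print("ring",e);R.append(ray(c,e[0]))
if len(R)==2: print("tri",tri(R))
cv2.imwrite("pics/p5.png",np.hstack([cv2.resize(im["side"][180:345,200:430],(400,287)),cv2.resize(im["scene"][120:280,230:430],(400,287))]))
E
```

```text
t 19.2 q [-0.865  0.308  1.147  0.611  2.118 -0.521] p [ 0.4912 -0.2349  0.2843] F [ 0.5  0.6 -0.4]
R [[0.101, 0.991, 0.09], [0.748, -0.135, 0.65], [0.656, 0.002, -0.755]] tilt 41.0 az 82.1
scene yellow 147 [398.9 266.8] [391 258  18  16] [0.5506 0.3155 0.024 ]
scene red 65 [328.7 142.1] [318 140  22   6] [ 0.5159 -0.0689  0.092 ]
scene green 162 [303.1 141.7] [287 136  32  13] [ 0.5361 -0.193   0.013 ]
ring ((328.5799865722656, 142.0599822998047), (4.242640495300293, 21.213205337524414), 81.8698959350586)
side yellow 335 [253.  189.4] [240 180  27  18] [0.5533 0.298  0.024 ]
side yellow 47 [298.2 297.4] [294 295  10   6] [ 0.4968 -0.1172  0.024 ]
side red 237 [294.6 252.1] [278 236  33  33] [ 0.5134 -0.0692  0.092 ]
side green 668 [335.9 322.9] [309 312  54  24] [ 0.5352 -0.1939  0.013 ]
ring ((294.0, 252.0), (32.0, 32.0), 90.0)
tri [ 0.51423815 -0.06894951  0.09166739]
```

View pics/p5.png

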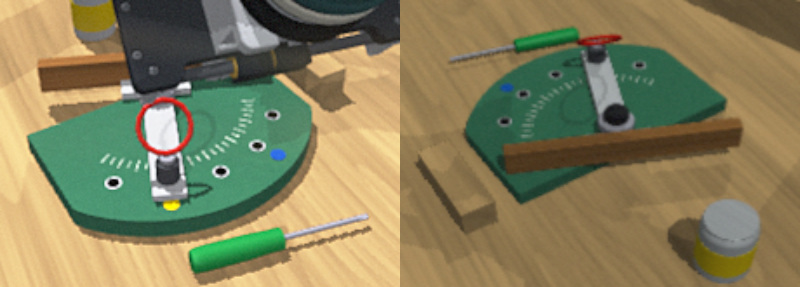

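The ring is at (0.514, -0.069, 0.092): home height, exactly where it should be for the yellow hole. The picture shows the arm end over the yellow dot at (172,204), the other holes empty, the driver, tin and offcut in place, and the gripper clear.

```bash
python3 -c "
from bench import robot
print(robot.close_job())"
```

```text
the job is handed in; nothing more can be done
None
```

The fence pin is home in the hole beside the yellow dot; the ring measured 92 mm above the table, its home height. The driver measured within about 2 mm of its start, the tin and offcut looked unmoved in the last picture, and I handed the job in with the gripper clear, though no verdict came back.

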